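Wind back the mandrel crank until it goes slack and move the freed hub

ROBOT

A 6-joint arm with a two-finger parallel gripper is mounted at the origin on the work surface. World frame = base frame: x ahead of the robot, y to its left, z up, the work surface at z = 0. Lengths are in mm, angles in rad, forces in N, time in s.
With the tool pointing down it reaches from about 350 to 775 mm from the base axis. Payload 7.3 kg.
Tool frame: the origin (TCP) lies between the finger pads; the fingertips stand 14 mm ahead of it and the grasp point (between the pads) lies 5 mm behind it; y points along the fingers, z is the direction in which the jaws open and shut, and the axes are right-handed (so a half turn about y gives the same grasp; the last joint's range is limited). The gripper opens to 92 mm and grips with 3 to 60 N. Pads are 19 mm wide; open, the fingers measure 130 mm over their backs; the gripper's body (75 mm by 190 mm) begins 47 mm behind the grasp point.
Start: joints at [1.076, 0.342, 1.524, -0, 1.275, -0.146], TCP at [179.415, 493.41, 240.741] pointing down, gripper open.
Joint ranges: [-2.53, 2.53], [-0.77, 2.02], [0.04, 2.7], [-1, 4.14], [0.28, 2.66], [-3.11, 3.11]. Speed limits (rad/s): [2.57, 2.57, 3.14, 3.14, 3.14, 3.14].

INTERFACE

Orientations are given as [roll, pitch, yaw] about the fixed x, y, z axes, in that order (R = Rz(yaw) Ry(pitch) Rx(roll)).
In Python, from plant import bot, vision, order gives the robot as it stands.
- The arm moves only by the tool apply_moves, never from a script. Its argument "rows" is a list of rows, each a list of 3 entries, a list of its own where there are three numbers: the shift along the tool's x, y, z in cm, then the turn about the tool's y in rad, then the finger opening in cm, from 0 to 9.18. A call has 1 to 5 rows; each row is the pose to reach, as a shift and turn from the pose measured when the call began, along the tool's axes at that moment; what a row does not reach only later rows make up. A row lasts 1/8 s, in which the tool goes at most 62.5 mm and 10.7 degrees, less where a joint would pass 70% of its speed; a pose out of reach is approached as far as the arm can. A call with a gripper value outside its range is refused whole. The fingers move at their own pace and stop on an object; the grip force is fixed at half the most. Time passes only in rows, so rows that repeat a pose let the fingers close. It gives the time, the measured TCP pose, the force and the opening at its end, in the units of the state.
- bot.get_obs(): the state, without advancing time (a new reading comes with each control period).
- vision.capture(name): name is "scene" or "top" or "wrist"; returns the picture (420x560x3 uint8, red, green, blue); there is no depth.
- vision.camera_info(name): a dict with "mtx" (3x3 intrinsics, pixels), "rvec" (rotation vector, rad) and "tvec" (3), from world to camera coordinates, as OpenCV has them. Camera axes: x right, y down, z forward; pixel columns grow to the right and rows downward; lengths in mm; the calibration is good to about 2 mm. A picture is of the moment at which its call begins: read the wrist's pose just before it. camera_info takes no time and is no camera call; for the wrist camera it gives the pose at the moment of the call.
- order.close_job(): hands the job in, once; it reports no verdict.
The state is a dict: "time": time; "joint_positions": joint angles; "dq": joint speeds; "tau": joint torques, N m; "tool_pos": TCP position; "tcp_rot": TCP orientation; "contact_force": force on the tool from outside, world axes, zero at the start; "moment": the same for the moment, N m; "grip_width": finger opening in mm.
Only numpy, scipy, OpenCV 4.12 (cv2) and the standard library are available. Lean on these libraries where they do the work, as an engineer would, in place of code of your own. Each camera call takes 0.05 s, during which the arm holds its last target.

TASK

Turn the crank of the hub stand anticlockwise (seen from above) until the stiff drawbar suddenly goes slack, and stop there, well before the overload pin is pushed up. Then lift the freed hub straight off its mandrel without tugging or forcing it, slip it over the upright post of the plywood board so that it lies flat on the board, and let go. Leave the other things on the bench where they are.

Things in the scene. Friction and masses are not known exactly. Their poses are not given: they have to be found in the camera images.
- stand: hub stand: grey machine fixed to the bench, 130 x 380 mm, origin under its middle, y along its length, gear head with crank at +y, mandrel at -y. The crank has free play for up to 0.2 turn, then is stiff all along (4 to 9 N sideways at the grip); after 0.9 to 2.3 turns in all (different each time, nothing shows how many) this drops at once to under 2 N and the mandrel's two jaws draw in 10 mm
- crank_axis (a point): point on the crank's vertical axis, at mid-height of its grip, 137 mm above the bench. The grip goes round it in level circles of 55 mm radius; winding back is anticlockwise seen from above (+z). About 0.4 turn after the slack begins an overload slide is met: from there turning takes over 10 N at the grip and pushes up the overload pin. The gear head below is 87 mm high
- knob (a point): centre of the crank's black upright grip: a round knob 26 mm in diameter, from 109 to 157 mm above the bench (the flat steel crank arm below it has its top at 105 mm), 55 mm from the crank axis. It turns freely on its own pin, so it can be held from above with a constant yaw of the tool. Its starting angle varies
- overload (a joint): overload pin: steel pin 8 mm in diameter in the top of the low casing next to the gear head. The value is how far it has been pushed up (m), 0 at the start; it stays up and 2 mm counts as tripped
- hub_center (a point): centre of the hub, half-way up: a plain aluminium ring-shaped wheel hub, 40 mm high, 0.2 to 0.45 kg; flange 64 mm in diameter and 8 mm high at the bottom, above it a round body 50 mm in diameter to grasp from above. Bore 30 mm through the lowest 14 mm, 40 mm above. z is its axis, up
- nest (a point): centre of the steel seat on the mandrel end of the stand, 66 mm above the bench, on which the hub starts, 220 mm from the crank axis. The mandrel is a 20 mm thick core, 25 mm high above the seat, with two jaws that reach over the step inside the hub's bore (16 mm above the seat) while locked
- post_foot (a point): foot of the steel post on the top of the plywood board (120 x 120 mm, 18 mm thick, fixed). The post is 20 mm in diameter, stands 44 mm high above this point and has a tapered tip; z is up
- spray_can: bystander, loose: spray can 54 mm in diameter, 160 mm high, origin under its foot
- wrench: bystander, loose: steel wrench lying flat on the bench between the robot and the stand, origin in its middle underneath
- grease_jar: bystander, loose: jar 70 mm in diameter, 70 mm high, origin under its foot
- bearing: bystander, loose: flat round sealed ball bearing 52 mm in diameter, 16 mm high, lying beyond the stand, origin under its centre
- bolt_tin: bystander, loose: dark tin 80 mm in diameter, 50 mm high, origin under its foot
Not all that is in view belongs to the job. Leave any purple look-alike of the part that bears hub_center alone.

How it is judged (in metres and radians):
On the way:
1. the freed hub has been lifted clear of the mandrel (z of hub_center in the frame of nest above 0.05 m), for 0.2 s.
At the end, for the whole second after the job is handed in: The hub is round the post of the plywood board (axes within 7 mm), lies flat on the board (centre no more than 24 mm above its top, tilt under 0.1 rad), at rest and released (horizontal distance between hub_center and post_foot below 0.007 m and z of hub_center in the frame of post_foot below 0.024 m and angle between hub_center's own z axis and vertical below 0.1 rad and linear speed of hub below 0.02 m/s and contact force between the fingers and hub below 0.1 N); the robot touches nothing.
It fails at once if the overload pin has been pushed up by 2 mm or more (cranked on too far after it went slack) (value of joint overload above 0.002 m).
It fails at once if the hub has been pulled or pressed against the stand with more than 40 N (contact force between hub and stand above 40 N).
It fails at once if a bystander (spray can, wrench, jar, bearing ring, tin) has been moved by more than 30 mm (distance of any of spray_can, wrench, grease_jar, bearing, bolt_tin from where it was at the start of the episode above 0.03 m).
It also fails if it takes over 67 s, if anything falls off the work surface, if the arm or the gripper's body presses on something with over 40 N, if the wrist force passes 120 N, or if a joint passes its speed limit or range.

## Working session

There is one attempt and no reset: what is moved stays moved. The work goes in short steps, Python scripts to look and compute and a tool call to move; the robot and the scene stay as the last step left them, time stands still between calls to the robot, and variables do not carry over. Pictures are saved under pics/ and viewed, and the job is handed in when it is done.

Besides the shell and the picture viewer there is one more tool, called after ">>>" in YAML: its name, and indented under it one key for each argument. apply_moves: Moves the arm, as the interface text tells. Its arguments: {"type":"object","properties":{"rows":{"type":"array","items":{"type":"array"}}},"required":["rows"]}

```bash
ls; mkdir -p pics; python3 - <<'E'
from plant import bot,vision,order
import cv2
print(bot.get_obs())
for n in("scene","top","wrist"):
    ci=vision.camera_info(n);print(n,ci)
    cv2.imwrite(f"pics/{n}0.png",vision.capture(n)[:,:,::-1])
E
```

```text
pics
{'time': 0.0, 'joint_positions': array([ 1.07599101e+00,  3.42704760e-01,  1.52498377e+00, -1.11452908e-07,
        1.27540517e+00, -1.46017197e-01]), 'dq': array([ 0.00073913, -0.00089693, -0.00027471,  0.00145154, -0.00012263,
       -0.00099743]), 'tau': array([ 2.75331353e-03, -4.31245387e+01, -2.44218886e+01,  7.18800444e-02,
        5.58816385e-02, -1.55294060e-04]), 'tool_pos': array([179.23197367, 493.06091935, 240.06587666]), 'tcp_rot': array([-1.57228141e+00,  2.18294827e-04, -3.48788248e-01]), 'contact_force': array([ 0.21689735,  0.69417282, -0.51770783]), 'moment': array([-0.01746802,  0.02623173,  0.01170827]), 'grip_width': 91.69964361265285}
scene {'mtx': array([[411.28393716,   0.        , 275.10557931],
       [  0.        , 411.28393716, 210.44106172],
       [  0.        ,   0.        ,   1.        ]]), 'rvec': array([ 1.45187515,  2.26897168, -0.7731482 ]), 'tvec': array([ 274.95278169, -345.4392631 , 1556.16680921])}
top {'mtx': array([[506.17943903,   0.        , 281.32126631],
       [  0.        , 506.17943903, 205.25510509],
       [  0.        ,   0.        ,   1.        ]]), 'rvec': array([ 2.14812963, -2.09514512,  0.18003128]), 'tvec': array([ -28.8244674 ,  597.2898063 , 1412.23614191])}
wrist {'mtx': array([[340.36914006,   0.        , 278.85857532],
       [  0.        , 340.36914006, 206.61238993],
       [  0.        ,   0.        ,   1.        ]]), 'rvec': array([-2.39669486, -1.67892077, -0.21289258]), 'tvec': array([-524.25566   ,  -30.07200954,  389.27563363])}
```

View pics/scene0.png

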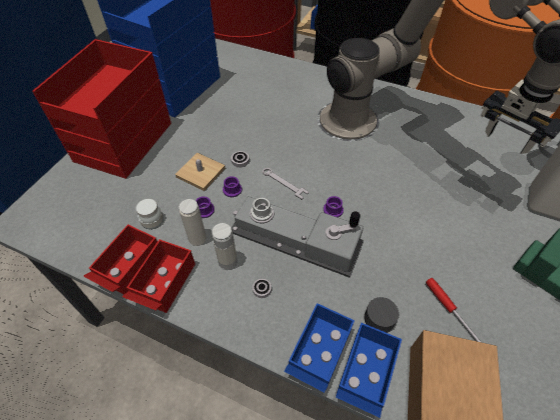

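View pics/top0.png

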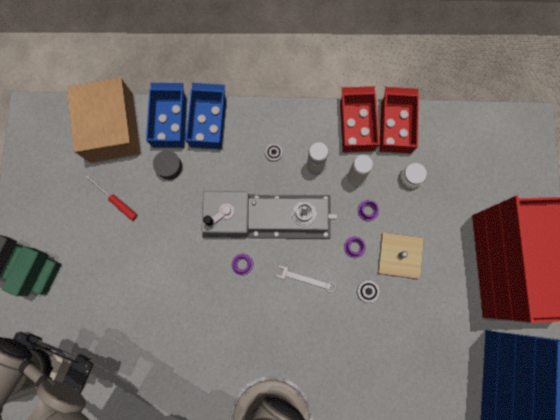

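View pics/wrist0.png

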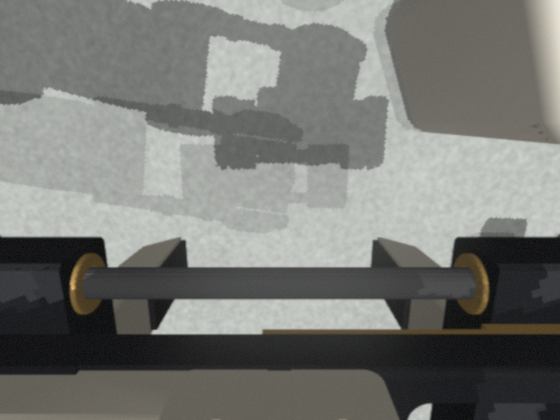

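The top view shows the stand at about (265,215), with the black knob near (208,220), the crank axis near (227,211), the hub near (305,212) and the post near (403,254). Things that could be taken for the hub are the purple rings at (242,264), (355,247) and (368,210), and the bearings at (274,152) and (368,291). Next I'll take close crops.

```bash
python3 - <<'E'
import cv2,numpy as np
t=cv2.imread("pics/top0.png")
a=cv2.resize(t[180:250,190:340],None,fx=5,fy=5,interpolation=cv2.INTER_CUBIC)
b=cv2.resize(t[225:285,375:435],None,fx=4,fy=4,interpolation=cv2.INTER_CUBIC)
c=np.zeros((600,750,3),np.uint8);c[:350]=a;c[355:595,:240]=b
s=cv2.imread("pics/scene0.png")
d=cv2.resize(s[145:195,170:230],None,fx=4,fy=4,interpolation=cv2.INTER_CUBIC);c[355:555,250:490]=d
cv2.imwrite("pics/crop1.png",c)
e=cv2.resize(s[180:275,225:370],None,fx=5,fy=5,interpolation=cv2.INTER_CUBIC);cv2.imwrite("pics/crop2.png",e)
E
```

```text
(no output)
```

View pics/crop1.png

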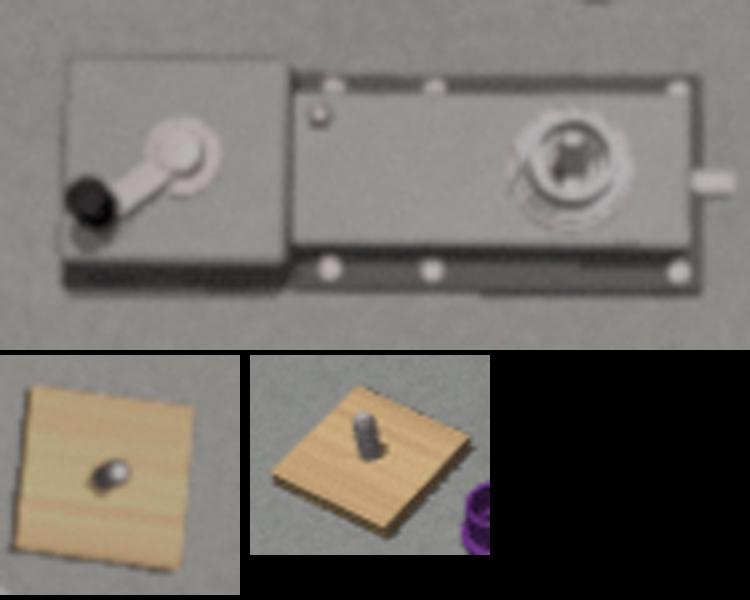

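View pics/crop2.png

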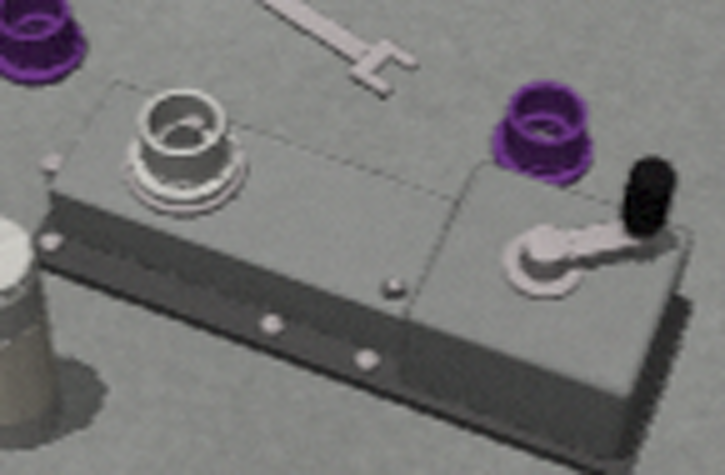

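```bash
cat > h.py <<'E'
import numpy as np,cv2
from plant import bot,vision,order
def cam(n):
    c=vision.camera_info(n);R,_=cv2.Rodrigues(c['rvec']);t=np.ravel(c['tvec']);return c['mtx'],R,t
def ray(n,u,v,C=None):
    K,R,t=C or cam(n);d=R.T@np.linalg.inv(K)@np.array([u,v,1.]);return -R.T@t,d
def onz(n,u,v,z,C=None):
    o,d=ray(n,u,v,C);return o+d*(z-o[2])/d[2]
def tri(a,b):
    A=[];B=[]
    for n,u,v in(a,b):
        o,d=ray(n,u,v);d/=np.linalg.norm(d);P=np.eye(3)-np.outer(d,d);A.append(P);B.append(P@o)
    return np.linalg.lstsq(np.vstack(A),np.hstack(B),rcond=None)[0]
def proj(n,p,C=None):
    K,R,t=C or cam(n);q=K@(R@np.asarray(p,float)+t);return q[:2]/q[2]
E
python3 - <<'E'
from h import *
np.set_printoptions(precision=1,suppress=True)
t=cv2.imread("pics/top0.png");s=cv2.imread("pics/scene0.png")
def dark(im,x0,y0,x1,y1,th=45):
    m=(im[y0:y1,x0:x1].max(2)<th).astype(np.uint8)
    n,l,st,c=cv2.connectedComponentsWithStats(m);i=1+np.argmax(st[1:,4]);print(st[i]+[x0,y0,0,0,0]);return c[i]+[x0,y0]
kt=dark(t,198,208,222,230);ks=dark(s,340,200,370,232)
print(kt,ks,'knob tri',tri(("top",*kt),("scene",*ks)),onz("top",*kt,135),onz("scene",*ks,133))
cr=lambda x,y:(190+(x-2)/5,180+(y-2)/5)
c2=lambda x,y:(225+(x-2)/5,180+(y-2)/5)
print('axis',[onz("top",*cr(180,150),z) for z in(105,110)],onz("scene",*c2(545,240),110),tri(("top",*cr(180,150)),("scene",*c2(545,240))))
print('hub',onz("top",*cr(572,155),106),onz("scene",*c2(182,120),106),tri(("top",*cr(572,155)),("scene",*c2(182,120))))
P=(375+118/4,225+(470-355)/4);S=(170+(362-250)/4,145+(415-355)/4)
print('postT',onz("top",*P,62),onz("scene",*S,62),tri(("top",*P),("scene",*S)))
bc=[(33,385),(193,408),(175,572),(13,548)];p=np.mean([onz("top",375+x/4,225+(y-355)/4,18) for x,y in bc],0);print('board ctr',p)
bs=[(360,387),(470,440),(387,528),(274,476)];print(np.mean([onz("scene",170+(x-250)/4,145+(y-355)/4,18) for x,y in bs],0))
E
```

```text
[204 217   9   9  50]
[350 212  10  15 118]
[208.2 221. ] [354.1 218.9] knob tri [535.4 182.9 130.7] [534.6 182.8 135. ] [537.3 182.5 133. ]
axis [array([572.4, 140.6, 105. ]), array([571.6, 140. , 110. ])] [571.  138.9 110. ] [571.5 139.5 111. ]
hub [574.7 -78.2 106. ] [575.6 -79.2 106. ] [575.1 -78.8 105.5]
postT [ 465.6 -365.5   62. ] [ 467.5 -363.6   62. ] [ 465.6 -365.7   59.4]
board ctr [ 463.7 -365.    18. ]
[ 471.1 -358.9   18. ]
```

```bash
cat >> h.py <<'E'
from scipy.spatial.transform import Rotation as Ro
def Rt(): return Ro.from_euler('xyz',bot.get_obs()['tcp_rot']).as_matrix()
def rel(p):
    o=bot.get_obs();return np.round(Rt().T@(np.array(p,float)-o['tool_pos'])/10,2)
E
python3 - <<'E'
from h import *
print(rel((536,183,230)))
E
```

```text
[ 44.12   1.04 -16.96]
```

>>> apply_moves:
  rows:
    - [[5.5,0.1,-2.1],0,6]
    - [[11,0.3,-4.2],0,6]
    - [[16.5,0.4,-6.4],0,6]
    - [[22,0.5,-8.5],0,6]
    - [[27.6,0.6,-10.6],0,6]

```text
time: 0.78
tool_pos: [403.6, 297.8, 234.2]
tcp_rot: [-1.572, 0.0, -0.349]
contact_force: [1.0, 0.7, -0.1]
grip_width: 60.0
```

```bash
python3 - <<'E'
from h import *
print(rel((536,183,230)))
E
```

```text
[16.37  0.42 -6.26]
```

>>> apply_moves:
  rows:
    - [[5.5,0.1,-2.1],0,6]
    - [[11,0.2,-4.2],0,6]
    - [[16.4,0.4,-6.2],0,6]
    - [[16.4,0.4,-6.2],0,6]
    - [[16.4,0.4,-6.2],0,6]

```text
time: 1.4
tool_pos: [535.9, 183.6, 229.7]
tcp_rot: [-1.572, 0.002, -0.349]
contact_force: [0.3, 0.5, 0.8]
grip_width: 60.3
```

```bash
python3 - <<'E'
from h import *
print(bot.get_obs()['tool_pos'])
C=cam("wrist");im=vision.capture("wrist")[:,:,::-1].copy()
for p in((571.5,139.5,110),(535.5,183,157),(575,-78.7,106)):
    q=proj("wrist",p,C);print(q)
    cv2.drawMarker(im,tuple(int(a) for a in q),(0,0,255),0,12,1)
cv2.imwrite("pics/w1.png",im);np.save("w1C.npy",np.array(C,dtype=object),allow_pickle=True)
E
```

```text
[535.88260485 183.59757966 229.72441612]
[244.27504253 263.2708964 ]
[278.278624   224.45234586]
[ 21.60952157 341.24923776]Traceback (most recent call last):
  File "<stdin>", line 7, in <module>
ValueError: could not broadcast input array from shape (3,3) into shape (3,)
```

View pics/w1.png

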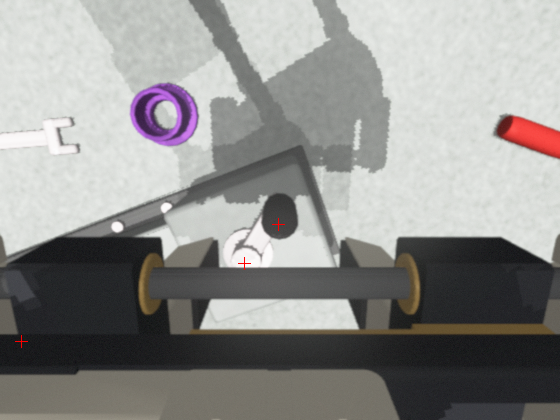

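The wrist view puts the predicted knob top at (278,224), on the lower end of the dark knob blob (about 280,222), and the crank axis at (244,263), on the cap. I'll descend and grip.

>>> apply_moves:
  rows:
    - [[0,4,0],0,6]
    - [[0,8,0],0,6]
    - [[0,10.4,0],0,6]
    - [[0,10.4,0],0,4]
    - [[0,10.4,0],0,2.0]

```text
time: 2.08
tool_pos: [535.6, 185.0, 127.4]
tcp_rot: [-1.571, -0.0, -0.347]
contact_force: [-0.0, 0.5, 0.2]
grip_width: 44.3
```

>>> apply_moves:
  rows:
    - [[0,0,0],0,2.0]
    - [[0,0,0],0,2.0]

```text
time: 2.33
tool_pos: [536.1, 185.2, 128.6]
tcp_rot: [-1.57, -0.002, -0.346]
contact_force: [-0.3, 0.6, 4.0]
grip_width: 25.2
```

```bash
cat > arc.py <<'E'
import sys
from h import *
step=float(sys.argv[1]);n=5
cx,cy,r,z=[float(a) for a in open('circ.txt').read().split()]
o=bot.get_obs();p=o['tool_pos'];a=np.arctan2(p[1]-cy,p[0]-cx)
a0=2.23;f=o['contact_force']
T=np.array([-np.sin(a),np.cos(a)]);N=np.array([np.cos(a),np.sin(a)])
open('log.txt','a').write(' '.join(f'{v:.2f}' for v in[o['time'],*p,*f])+'\n')
print('ang mod 1 turn',round(((a-a0)/2/np.pi)%1,3),'r',round(np.hypot(p[0]-cx,p[1]-cy),1),'Ft',round(f[:2]@T,1),'Fr',round(f[:2]@N,1),'Fz',f[2].round(1))
print('[',', '.join('[[%.1f, %.1f, %.1f], 0, 2]'%tuple(rel((cx+r*np.cos(a+2*np.pi*step*k),cy+r*np.sin(a+2*np.pi*step*k),z))) for k in range(1,n+1)),']')
E
echo 571.5 139.5 56 127 > circ.txt; python3 arc.py 0.02
```

```text
ang mod 1 turn 0.0 r 57.8 Ft -0.2 Fr 0.7 Fz 4.0
[ [[-0.2, 0.2, -0.7], 0, 2], [[-0.5, 0.2, -1.4], 0, 2], [[-0.6, 0.2, -2.0], 0, 2], [[-0.7, 0.2, -2.7], 0, 2], [[-0.7, 0.2, -3.5], 0, 2] ]
```

>>> apply_moves:
  rows:
    - [[-0.3,0.1,-0.6],0,2]
    - [[-0.5,0.1,-1.3],0,2]
    - [[-0.6,0.1,-2.0],0,2]
    - [[-0.7,0.1,-2.7],0,2]
    - [[-0.7,0.1,-3.5],0,2]

```text
time: 2.95
tool_pos: [516.4, 155.0, 128.5]
tcp_rot: [-1.569, -0.001, -0.346]
contact_force: [-5.3, 2.9, 8.7]
grip_width: 25.5
```

```bash
python3 arc.py 0.02
```

```text
ang mod 1 turn 0.102 r 57.2 Ft -1.3 Fr 5.9 Fz 8.7
[ [[0.2, 0.1, -0.7], 0, 2], [[0.4, 0.1, -1.4], 0, 2], [[0.7, 0.1, -2.0], 0, 2], [[1.0, 0.1, -2.6], 0, 2], [[1.4, 0.1, -3.2], 0, 2] ]
```

```bash
echo 571.5 139.5 57.7 129 > circ.txt; python3 arc.py 0.024
```

```text
ang mod 1 turn 0.102 r 57.2 Ft -1.3 Fr 5.9 Fz 8.7
[ [[0.1, -0.1, -0.9], 0, 2], [[0.3, -0.1, -1.7], 0, 2], [[0.7, -0.1, -2.5], 0, 2], [[1.2, -0.1, -3.2], 0, 2], [[1.8, -0.1, -3.8], 0, 2] ]
```

>>> apply_moves:
  rows:
    - [[0.1,-0.1,-0.9],0,2]
    - [[0.3,-0.1,-1.7],0,2]
    - [[0.7,-0.1,-2.5],0,2]
    - [[1.2,-0.1,-3.2],0,2]
    - [[1.8,-0.1,-3.8],0,2]

```text
time: 3.58
tool_pos: [522.0, 113.7, 128.8]
tcp_rot: [-1.566, -0.003, -0.347]
contact_force: [8.3, 11.1, -10.4]
grip_width: 25.3
```

```bash
python3 arc.py 0.024
```

```text
ang mod 1 turn 0.222 r 55.8 Ft -6.0 Fr -12.5 Fz -10.4
[ [[0.6, -0.0, -0.7], 0, 2], [[1.3, -0.0, -1.1], 0, 2], [[2.1, -0.0, -1.4], 0, 2], [[3.0, -0.0, -1.6], 0, 2], [[3.8, -0.0, -1.7], 0, 2] ]
```

```bash
cat > fit.py <<'E'
import numpy as np
from scipy.optimize import least_squares
L=np.loadtxt('log.txt');P=np.unique(L[:,1:3],axis=0)
s=least_squares(lambda c:np.hypot(P[:,0]-c[0],P[:,1]-c[1])-55,[571,139]);print(s.x,s.fun)
E
python3 fit.py
```

```text
[569.58879052 141.41193555] [-0.12502437  0.07809211  0.08831599]
```

```bash
echo 569.6 141.4 55 128.5 > circ.txt; python3 arc.py 0.024
```

```text
ang mod 1 turn 0.229 r 55.1 Ft -5.5 Fr -12.8 Fz -10.4
[ [[0.7, 0.0, -0.5], 0, 2], [[1.4, 0.0, -0.8], 0, 2], [[2.2, 0.0, -1.1], 0, 2], [[3.0, 0.0, -1.2], 0, 2], [[3.9, 0.0, -1.3], 0, 2] ]
```

>>> apply_moves:
  rows:
    - [[0.7,0.0,-0.5],0,2]
    - [[1.4,0.0,-0.8],0,2]
    - [[2.2,0.0,-1.1],0,2]
    - [[3.0,0.0,-1.2],0,2]
    - [[3.9,0.0,-1.3],0,2]

```text
time: 4.2
tool_pos: [552.1, 89.2, 128.6]
tcp_rot: [-1.565, 0.002, -0.347]
contact_force: [-6.1, 10.6, 3.2]
grip_width: 25.3
```

```bash
python3 arc.py 0.024; python3 fit.py
```

```text
ang mod 1 turn 0.343 r 55.0 Ft -9.1 Fr -8.1 Fz 3.2
[ [[0.8, 0.0, 0.1], 0, 2], [[1.6, 0.0, 0.3], 0, 2], [[2.4, 0.0, 0.6], 0, 2], [[3.1, 0.0, 1.1], 0, 2], [[3.7, 0.0, 1.6], 0, 2] ]
[569.58105799 141.38439045] [-0.12571485  0.0575542   0.10549623  0.0250923 ]
```

>>> apply_moves:
  rows:
    - [[0.8,0.0,0.1],0,2]
    - [[1.6,0.0,0.3],0,2]
    - [[2.4,0.0,0.6],0,2]
    - [[3.1,0.0,1.1],0,2]
    - [[3.7,0.0,1.6],0,2]

```text
time: 4.82
tool_pos: [590.1, 90.4, 128.5]
tcp_rot: [-1.569, 0.007, -0.347]
contact_force: [-9.1, -2.3, 6.2]
grip_width: 25.5
```

```bash
python3 arc.py 0.026; python3 fit.py
```

```text
ang mod 1 turn 0.456 r 55.0 Ft -9.3 Fr -1.3 Fz 6.2
[ [[0.6, -0.0, 0.7], 0, 2], [[1.1, -0.0, 1.4], 0, 2], [[1.5, -0.0, 2.2], 0, 2], [[1.7, -0.0, 3.1], 0, 2], [[1.8, -0.0, 4.0], 0, 2] ]
[569.57586028 141.3992776 ] [-0.13442995  0.0605492   0.09051306  0.03755222 -0.0294966 ]
```

>>> apply_moves:
  rows:
    - [[0.6,0.0,0.7],0,2]
    - [[1.1,0.0,1.4],0,2]
    - [[1.5,0.0,2.2],0,2]
    - [[1.7,0.0,3.1],0,2]
    - [[1.8,0.0,4.0],0,2]

```text
time: 5.45
tool_pos: [620.0, 119.1, 128.6]
tcp_rot: [-1.574, 0.007, -0.348]
contact_force: [-3.7, -8.5, 4.0]
grip_width: 25.6
```

```bash
python3 arc.py 0.026; python3 fit.py
```

```text
ang mod 1 turn 0.579 r 55.1 Ft -9.3 Fr 0.1 Fz 4.0
[ [[-0.0, 0.0, 0.9], 0, 2], [[-0.2, 0.0, 1.8], 0, 2], [[-0.5, 0.0, 2.6], 0, 2], [[-0.9, 0.0, 3.4], 0, 2], [[-1.5, 0.0, 4.1], 0, 2] ]
[569.60492056 141.39152913] [-0.10435622  0.08177054  0.11432432  0.03945758 -0.04752487  0.07578278]
```

>>> apply_moves:
  rows:
    - [[0.0,0.0,0.9],0,2]
    - [[-0.2,0.0,1.8],0,2]
    - [[-0.5,0.0,2.6],0,2]
    - [[-0.9,0.0,3.4],0,2]
    - [[-1.5,0.0,4.1],0,2]

```text
time: 6.08
tool_pos: [621.5, 159.9, 128.7]
tcp_rot: [-1.576, 0.003, -0.349]
contact_force: [5.9, -7.8, -2.7]
grip_width: 25.5
```

```bash
python3 arc.py 0.022
```

```text
ang mod 1 turn 0.7 r 55.1 Ft -9.3 Fr 2.9 Fz -2.7
[ [[-0.5, 0.0, 0.5], 0, 2], [[-1.1, 0.0, 1.0], 0, 2], [[-1.8, 0.0, 1.4], 0, 2], [[-2.5, 0.0, 1.7], 0, 2], [[-3.2, 0.0, 1.9], 0, 2] ]
```

>>> apply_moves:
  rows:
    - [[-0.5,0.0,0.5],0,2]
    - [[-1.1,0.0,1.0],0,2]
    - [[-1.8,0.0,1.4],0,2]
    - [[-2.5,0.0,1.7],0,2]
    - [[-3.2,0.0,1.9],0,2]

```text
time: 6.7
tool_pos: [600.4, 187.2, 128.8]
tcp_rot: [-1.575, -0.003, -0.35]
contact_force: [10.1, -3.3, -4.4]
grip_width: 25.0
```

```bash
python3 arc.py 0.022
```

```text
ang mod 1 turn 0.801 r 55.2 Ft -10.2 Fr 2.9 Fz -4.4
[ [[-0.8, 0.0, 0.1], 0, 2], [[-1.5, 0.0, 0.1], 0, 2], [[-2.3, 0.0, 0.1], 0, 2], [[-3.0, 0.0, -0.1], 0, 2], [[-3.7, 0.0, -0.4], 0, 2] ]
```

>>> apply_moves:
  rows:
    - [[-0.8,0.0,0.1],0,2]
    - [[-1.5,0.0,0.1],0,2]
    - [[-2.3,0.0,0.1],0,2]
    - [[-3.0,0.0,-0.1],0,2]
    - [[-3.7,0.0,-0.4],0,2]

```text
time: 7.32
tool_pos: [566.5, 196.5, 128.8]
tcp_rot: [-1.571, -0.008, -0.351]
contact_force: [8.5, 4.0, -5.9]
grip_width: 25.1
```

```bash
python3 arc.py 0.022
```

```text
ang mod 1 turn 0.904 r 55.2 Ft -8.7 Fr 3.5 Fz -5.9
[ [[-0.7, 0.0, -0.4], 0, 2], [[-1.3, 0.0, -0.8], 0, 2], [[-1.8, 0.0, -1.3], 0, 2], [[-2.3, 0.0, -1.9], 0, 2], [[-2.7, 0.0, -2.6], 0, 2] ]
```

>>> apply_moves:
  rows:
    - [[-0.7,0.0,-0.4],0,2]
    - [[-1.3,0.0,-0.8],0,2]
    - [[-1.8,0.0,-1.3],0,2]
    - [[-2.3,0.0,-1.9],0,2]
    - [[-2.7,0.0,-2.6],0,2]

```text
time: 7.95
tool_pos: [533.1, 182.6, 128.7]
tcp_rot: [-1.567, -0.01, -0.351]
contact_force: [4.1, 8.9, -2.9]
grip_width: 25.0
```

```bash
python3 arc.py 0.022
```

```text
ang mod 1 turn 0.011 r 55.0 Ft -8.9 Fr 4.0 Fz -2.9
[ [[-0.3, 0.0, -0.7], 0, 2], [[-0.5, 0.0, -1.4], 0, 2], [[-0.6, 0.0, -2.2], 0, 2], [[-0.6, 0.0, -2.9], 0, 2], [[-0.6, 0.0, -3.7], 0, 2] ]
```

>>> apply_moves:
  rows:
    - [[-0.3,0.0,-0.7],0,2]
    - [[-0.5,0.0,-1.4],0,2]
    - [[-0.6,0.0,-2.2],0,2]
    - [[-0.6,0.0,-2.9],0,2]
    - [[-0.6,0.0,-3.7],0,2]

```text
time: 8.57
tool_pos: [515.3, 150.6, 128.7]
tcp_rot: [-1.564, -0.011, -0.351]
contact_force: [5.5, 5.1, -3.6]
grip_width: 25.6
```

```bash
python3 arc.py 0.022
```

```text
ang mod 1 turn 0.118 r 55.1 Ft -5.9 Fr -4.6 Fz -3.6
[ [[0.2, 0.0, -0.7], 0, 2], [[0.5, 0.0, -1.4], 0, 2], [[0.9, 0.0, -2.1], 0, 2], [[1.3, 0.0, -2.7], 0, 2], [[1.9, 0.0, -3.2], 0, 2] ]
```

>>> apply_moves:
  rows:
    - [[0.2,0.0,-0.7],0,2]
    - [[0.5,0.0,-1.4],0,2]
    - [[0.9,0.0,-2.1],0,2]
    - [[1.3,0.0,-2.7],0,2]
    - [[1.9,0.0,-3.2],0,2]

```text
time: 9.2
tool_pos: [522.3, 113.4, 128.6]
tcp_rot: [-1.564, -0.011, -0.352]
contact_force: [2.6, 1.6, -1.5]
grip_width: 25.7
```

```bash
python3 arc.py 0.022
```

```text
ang mod 1 turn 0.23 r 55.0 Ft -0.1 Fr -3.1 Fz -1.5
[ [[0.6, 0.0, -0.4], 0, 2], [[1.3, 0.0, -0.8], 0, 2], [[2.0, 0.0, -1.1], 0, 2], [[2.8, 0.0, -1.2], 0, 2], [[3.5, 0.0, -1.2], 0, 2] ]
```

Ft fell from about 9 N to about 0, so the slack seems to have begun. I'll check with one small step (about 0.04 turn).

>>> apply_moves:
  rows:
    - [[0.3,0.0,-0.2],0,2]
    - [[0.6,0.0,-0.4],0,2]
    - [[0.9,0.0,-0.6],0,2]
    - [[1.3,0.0,-0.8],0,2]

```text
time: 9.7
tool_pos: [531.8, 101.5, 128.6]
tcp_rot: [-1.564, -0.011, -0.352]
contact_force: [1.8, 2.1, -1.2]
grip_width: 25.3
```

```bash
python3 arc.py 0.022
```

```text
ang mod 1 turn 0.274 r 54.9 Ft -0.2 Fr -2.7 Fz -1.2
[ [[0.7, 0.0, -0.3], 0, 2], [[1.5, 0.0, -0.4], 0, 2], [[2.2, 0.0, -0.5], 0, 2], [[3.0, 0.0, -0.4], 0, 2], [[3.7, 0.1, -0.2], 0, 2] ]
```

Slack is confirmed at about 1.27 turns. I'll release the knob and rise.

>>> apply_moves:
  rows:
    - [[0,0,0],0,4.5]
    - [[0,0,0],0,4.5]
    - [[0,-2,0],0,4.5]
    - [[0,-7,0],0,4.5]
    - [[0,-12,0],0,7]

```text
time: 10.32
tool_pos: [529.8, 101.2, 249.8]
tcp_rot: [-1.565, -0.01, -0.351]
contact_force: [1.0, -0.4, 0.1]
grip_width: 50.9
```

```bash
python3 - <<'E'
from h import *
for n in("top","scene"): cv2.imwrite(f"pics/{n}1.png",vision.capture(n)[:,:,::-1])
print(rel((575,-78.5,235)), bot.get_obs()['tool_pos'])
t=cv2.imread("pics/top1.png");s=cv2.imread("pics/scene1.png")
a=cv2.resize(t[180:250,190:340],None,fx=4,fy=4,interpolation=cv2.INTER_CUBIC)
b=cv2.resize(s[185:255,225:375],None,fx=4,fy=4,interpolation=cv2.INTER_CUBIC)
cv2.imwrite("pics/crop3.png",np.vstack([a,b]))
E
```

```text
[ 10.13   2.   -15.45] [532.62654413 101.3699829  254.50779786]
```

View pics/crop3.png

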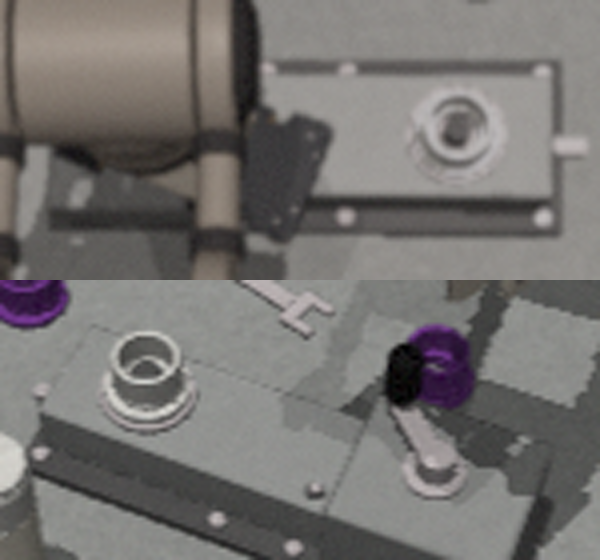

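The crank now points toward the upper left in the scene crop. The hub is still seated in both views (top image about (304,212)), and the overload pin at (315,490) in the crop looks down. I'll move above the hub.

>>> apply_moves:
  rows:
    - [[3.3,0.6,-5.1],0,9]
    - [[6.7,1.3,-10.2],0,9]
    - [[10.1,2.0,-15.4],0,9]
    - [[10.1,2.0,-15.4],0,9]
    - [[10.1,2.0,-15.4],0,9]

```text
time: 11.05
tool_pos: [574.5, -77.7, 234.4]
tcp_rot: [-1.56, -0.02, -0.352]
contact_force: [0.1, 0.5, 0.6]
grip_width: 90.0
```

```bash
python3 - <<'E'
from h import *
print(bot.get_obs()['tool_pos'])
C=cam("wrist");im=vision.capture("wrist")[:,:,::-1].copy()
cv2.imwrite("pics/w2.png",im)
q=proj("wrist",(575,-78.5,106),C);print(q,proj("wrist",(600,-78.5,106),C))
cv2.drawMarker(im,tuple(int(a) for a in q),(0,0,255),0,12,1)
cv2.imwrite("pics/w2m.png",im)
t=cv2.imread("pics/top0.png")
E
```

```text
[574.51656522 -77.67161688 234.40758377]
[276.60050938 202.02455784] [286.87696991 228.92210098]
```

View pics/w2m.png

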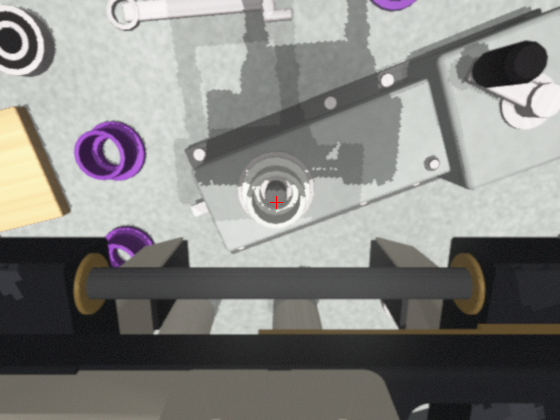

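```bash
python3 - <<'E'
import cv2
t=cv2.imread("pics/w2.png")
cv2.imwrite("pics/crop4.png",cv2.resize(t[140:240,225:335],None,fx=6,fy=6,interpolation=cv2.INTER_CUBIC))
E
```

```text
(no output)
```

View pics/crop4.png

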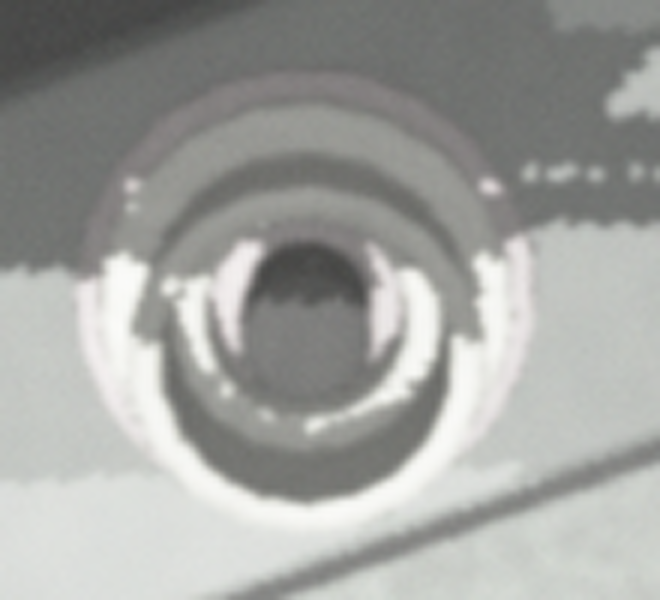

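```bash
python3 - <<'E'
from h import *
p=onz("wrist",276,199.5,106);print(p, rel((p[0],p[1],105)),rel((573.5,-78.5,95)))
E
```

```text
[573.0539757  -77.56762018 106.        ] [-0.38 12.96 -0.25] [-0.33 13.97 -0.34]
```

>>> apply_moves:
  rows:
    - [[-0.1,5,-0.1],0,9]
    - [[-0.2,9,-0.2],0,9]
    - [[-0.3,12,-0.3],0,9]
    - [[-0.3,14,-0.3],0,9]
    - [[-0.3,14,-0.3],0,9]

```text
time: 11.72
tool_pos: [573.0, -76.4, 93.6]
tcp_rot: [-1.56, -0.017, -0.348]
contact_force: [0.7, 0.8, 0.4]
grip_width: 90.2
```

```bash
python3 - <<'E'
from h import *
o=bot.get_obs();print(o['tool_pos'],o['tcp_rot'],o['contact_force'],rel((573.3,-78,96)))
E
```

```text
[572.96604695 -76.38728029  93.5973621 ] [-1.55980658 -0.01710411 -0.34848681] [0.66270193 0.81531254 0.38024496] [ 0.09 -0.24 -0.14]
```

>>> apply_moves:
  rows:
    - [[0.1,-0.1,-0.1],0,7]
    - [[0.1,-0.1,-0.1],0,5.5]
    - [[0.1,-0.1,-0.1],0,5.2]
    - [[0.1,-0.1,-0.1],0,5.2]

```text
time: 12.22
tool_pos: [573.7, -77.8, 95.0]
tcp_rot: [-1.56, -0.018, -0.349]
contact_force: [0.8, 0.9, -0.4]
grip_width: 54.8
```

>>> apply_moves:
  rows:
    - [[0,0,0],0,4.5]
    - [[0,0,0],0,4.5]

```text
time: 12.48
tool_pos: [573.6, -77.9, 95.0]
tcp_rot: [-1.56, -0.018, -0.349]
contact_force: [-1.0, -0.0, -0.3]
grip_width: 48.9
```

```bash
python3 - <<'E'
from h import *
p=bot.get_obs()['tool_pos']
for d in(10,25,45,65): print(rel(p+[0,0,d]))
E
```

```text
[ 0.02 -1.    0.01]
[ 0.04 -2.5   0.03]
[ 0.08 -4.5   0.05]
[ 0.11 -6.5   0.07]
```

>>> apply_moves:
  rows:
    - [[0,-0.2,0],0,4.5]
    - [[0,-0.4,0],0,4.5]
    - [[0,-0.4,0],0,4.5]

```text
time: 12.85
tool_pos: [573.5, -77.9, 99.1]
tcp_rot: [-1.56, -0.018, -0.349]
contact_force: [-0.9, -0.3, -2.5]
grip_width: 49.5
```

The hub came up 4 mm with only its own weight on the wrist (-2.5 N), so it is free.

>>> apply_moves:
  rows:
    - [[0,-1,0],0,4.5]
    - [[0,-2.2,0],0,4.5]
    - [[0.1,-4,0],0,4.5]
    - [[0.1,-6.5,0.1],0,4.5]
    - [[0.1,-9.5,0.1],0,4.5]

```text
time: 13.48
tool_pos: [572.7, -77.6, 195.5]
tcp_rot: [-1.56, -0.018, -0.349]
contact_force: [-0.7, 0.6, -2.7]
grip_width: 48.9
```

>>> apply_moves:
  rows:
    - [[0,0,0],0,4.5]
    - [[0,0,0],0,4.5]

```text
time: 13.72
tool_pos: [572.3, -77.5, 195.0]
tcp_rot: [-1.56, -0.017, -0.349]
contact_force: [-0.5, -0.2, -3.5]
grip_width: 49.1
```

```bash
python3 - <<'E'
from h import *
print(rel((466,-364.5,185)))
E
```

```text
[ -0.2    0.66 -30.62]
```

>>> apply_moves:
  rows:
    - [[0,0,-4],0,4.5]
    - [[0,0,-9],0,4.5]
    - [[0,0,-14],0,4.5]
    - [[0,0,-18],0,4.5]
    - [[0,0,-20],0,4.5]

```text
time: 14.35
tool_pos: [502.6, -266.9, 191.2]
tcp_rot: [-1.559, -0.014, -0.351]
contact_force: [-0.3, -0.4, -3.3]
grip_width: 48.8
```

>>> apply_moves:
  rows:
    - [[0,0,0],0,4.5]
    - [[0,0,0],0,4.5]

```text
time: 14.6
tool_pos: [502.7, -265.7, 190.6]
tcp_rot: [-1.558, -0.013, -0.35]
contact_force: [-0.1, 0.5, -3.3]
grip_width: 48.7
```

```bash
python3 - <<'E'
from h import *
print(bot.get_obs()['tool_pos'])
C=cam("wrist");im=vision.capture("wrist")[:,:,::-1].copy()
import pickle;pickle.dump(C,open("C3.pkl","wb"))
cv2.imwrite("pics/w3.png",im)
print(proj("wrist",(466,-364.5,62),C),proj("wrist",(466,-364.5,18),C))
E
```

```text
[ 502.73151283 -265.74269695  190.58594078]
[148.56308228 201.75161345] [165.15322785 190.12644661]
```

View pics/w3.png

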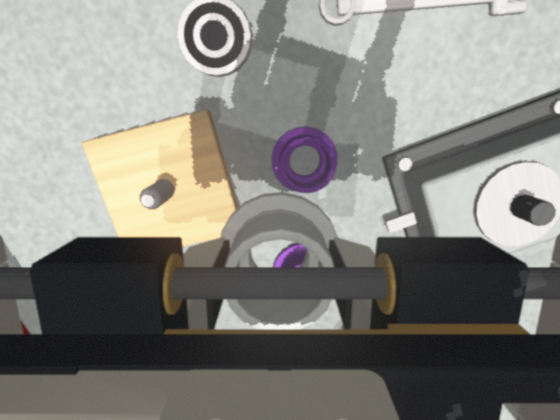

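```bash
python3 - <<'E'
from h import *
import pickle
C=pickle.load(open("C3.pkl","rb"))
im=cv2.imread("pics/w3.png");cv2.imwrite("pics/crop5.png",cv2.resize(im[165:225,125:195],None,fx=8,fy=8,interpolation=cv2.INTER_CUBIC))
print(onz("wrist",149,200,62,C),onz("wrist",168,187,18,C),rel((466,-364.5,125)))
E
```

```text
[ 464.7837573  -363.51912103   62.        ] [ 464.18334622 -360.71297213   18.        ] [ -0.17   6.45 -10.64]
```

View pics/crop5.png

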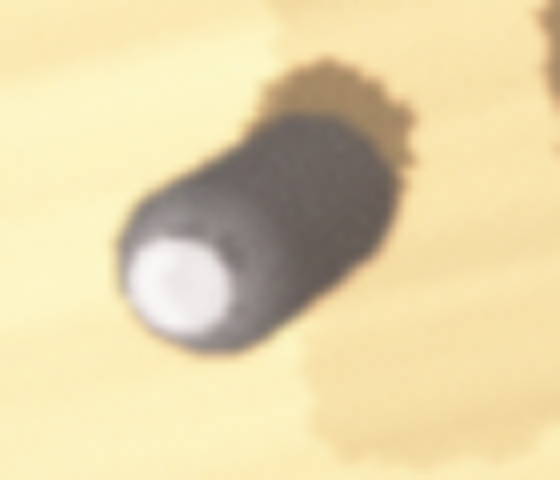

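```bash
python3 - <<'E'
from h import *
print(rel((465.6,-364.8,125)))
E
```

```text
[ -0.2    6.45 -10.68]
```

>>> apply_moves:
  rows:
    - [[0,0,-3],0,4.5]
    - [[0,1.5,-7],0,4.5]
    - [[-0.1,4,-9.5],0,4.5]
    - [[-0.2,6.4,-10.6],0,4.5]
    - [[-0.2,6.4,-10.6],0,4.5]

```text
time: 15.28
tool_pos: [465.3, -362.7, 123.7]
tcp_rot: [-1.556, -0.01, -0.349]
contact_force: [0.4, 1.0, -1.7]
grip_width: 48.8
```

>>> apply_moves:
  rows:
    - [[0,0,0],0,4.5]
    - [[0,0,0],0,4.5]

```text
time: 15.52
tool_pos: [466.3, -362.1, 124.9]
tcp_rot: [-1.557, -0.011, -0.348]
contact_force: [0.2, 0.2, -2.6]
grip_width: 49.5
```

```bash
python3 - <<'E'
from h import *
o=bot.get_obs();print(o['tool_pos'],o['tcp_rot'],rel((465.6,-364.8,100)),rel((465.6,-364.8,48)))
cv2.imwrite("pics/w4.png",vision.capture("wrist")[:,:,::-1])
im=vision.capture("scene")[:,:,::-1];cv2.imwrite("pics/s4.png",cv2.resize(im[100:220,130:290],None,fx=5,fy=5)[:600,:800])
E
```

```text
[ 466.26327111 -362.08875002  124.85703227] [-1.55695333 -0.01124301 -0.34800693] [ 0.    2.48 -0.31] [-0.06  7.68 -0.38]
```

View pics/w4.png

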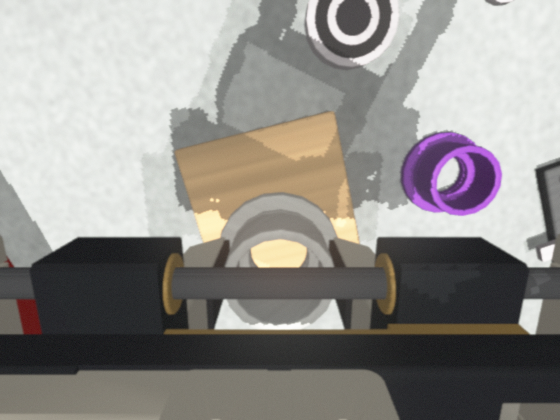

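View pics/s4.png

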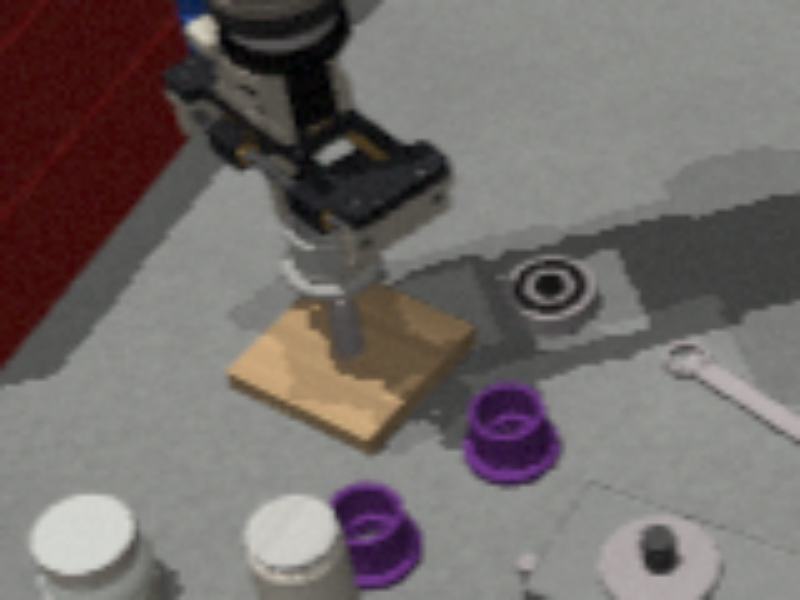

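>>> apply_moves:
  rows:
    - [[0,0,-0.3],0,4.5]
    - [[0,1.2,-0.3],0,4.5]
    - [[0,2.5,-0.3],0,4.5]
    - [[0,3.2,-0.3],0,4.5]
    - [[0,4.0,-0.3],0,4.5]

```text
time: 16.25
tool_pos: [465.6, -364.8, 83.9]
tcp_rot: [-1.557, -0.011, -0.348]
contact_force: [-0.7, -1.2, -2.7]
grip_width: 49.3
```

```bash
python3 - <<'E'
from h import *
print(rel((465.6,-364.8,48)))
E
```

```text
[-0.03  3.59 -0.05]
```

>>> apply_moves:
  rows:
    - [[0,0.9,0],0,4.5]
    - [[0,1.8,0],0,4.5]
    - [[0,2.7,0],0,4.5]
    - [[0,3.4,0],0,4.5]
    - [[0,3.6,0],0,4.5]

```text
time: 16.88
tool_pos: [465.9, -364.3, 47.3]
tcp_rot: [-1.556, -0.01, -0.348]
contact_force: [0.5, -0.1, -2.5]
grip_width: 48.8
```

>>> apply_moves:
  rows:
    - [[0,0.1,0],0,4.5]
    - [[0,0.1,0],0,4.5]
    - [[0,0.1,0],0,5.5]
    - [[0,0.1,0],0,8]
    - [[0,0.1,0],0,8]

```text
time: 17.5
tool_pos: [466.1, -364.4, 46.3]
tcp_rot: [-1.557, -0.011, -0.348]
contact_force: [0.3, 0.2, -0.1]
grip_width: 70.6
```

>>> apply_moves:
  rows:
    - [[0,0,0],0,8]
    - [[0,-2,0],0,8]
    - [[0,-5,0],0,8]
    - [[0,-10,0],0,8]
    - [[0,-14,0],0,8]

```text
time: 18.12
tool_pos: [464.2, -366.0, 188.2]
tcp_rot: [-1.557, -0.012, -0.349]
contact_force: [-0.3, -1.0, -0.9]
grip_width: 79.8
```

>>> apply_moves:
  rows:
    - [[-5,0,5],0,8]
    - [[-8,-1,10],0,8]
    - [[-8,-1,14],0,8]
    - [[-8,-1,14],0,8]

```text
time: 18.62
tool_pos: [437.0, -204.9, 199.8]
tcp_rot: [-1.557, -0.012, -0.345]
contact_force: [-0.3, 0.0, 0.2]
grip_width: 80.1
```

```bash
python3 - <<'E'
from h import *
o=bot.get_obs();print(o['time'],o['tool_pos'],o['contact_force'])
a=vision.capture("top")[:,:,::-1];b=vision.capture("scene")[:,:,::-1]
cv2.imwrite("pics/t5f.png",a);cv2.imwrite("pics/s5f.png",b)
A=cv2.resize(a[130:300,190:440],None,fx=2,fy=2,interpolation=cv2.INTER_CUBIC)
B=cv2.resize(b[140:200,165:250],None,fx=5.88,fy=4,interpolation=cv2.INTER_CUBIC)
cv2.imwrite("pics/c6.png",np.vstack([A,B[:, :500]]))
E
```

```text
18.625 [ 437.00801963 -204.89953182  199.76988207] [-0.26611953  0.02982125  0.15225445]
```

View pics/c6.png

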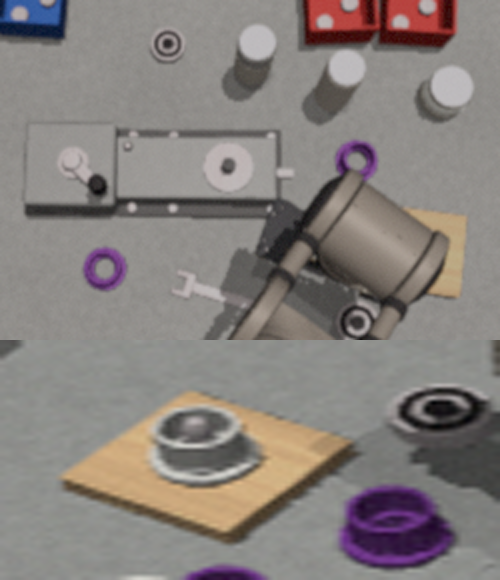

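The hub sits over the post on the board. I'll check numerically how well it is centred.

```bash
python3 - <<'E'
from h import *
b=cv2.imread("pics/s5f.png")
x0,y0,f=185,148,14
c=cv2.resize(b[y0:y0+36,x0:x0+32],None,fx=f,fy=f,interpolation=cv2.INTER_CUBIC)
def ring(p,r,z,col):
    q=[proj("scene",(p[0]+r*np.cos(a),p[1]+r*np.sin(a),z)) for a in np.linspace(0,6.29,60)]
    cv2.polylines(c,[np.int32([((u-x0+.5)*f,(v-y0+.5)*f) for u,v in q])],True,col,1)
p=(465.5,-364.6);ring(p,25,58,(0,0,255));ring(p,32,18,(0,255,0));ring(p,20,58,(255,0,0))
cv2.imwrite("pics/c7.png",c)
E
```

```text
(no output)
```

View pics/c7.png

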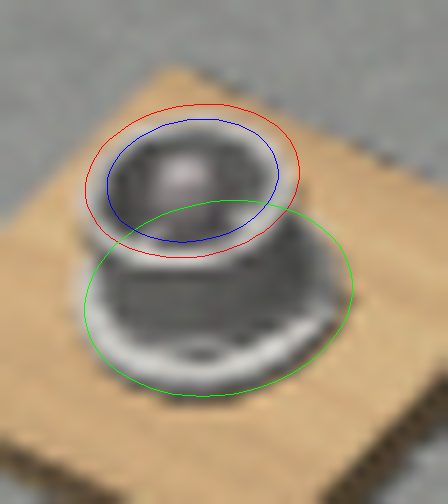

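```bash
python3 - <<'E'
from plant import order
print(order.close_job())
E
```

```text
the job is handed in; nothing more can be done
None
```

The hub is on the board's post, released and lying flat, and I handed the job in at about 18.7 s. No verdict is reported back.

- **Cranking:** I turned the crank anticlockwise about 1.27 turns. The sideways force at the grip dropped from about 9 N to under 1 N at around 1.1–1.2 turns, so I stopped roughly 0.05–0.15 turn after the slack began. In the pictures the overload pin still looked down; I did not measure its height.
- **Lifting:** The hub came off the mandrel with only its own weight on the wrist, about 2.5–3.5 N.
- **Placing:** It slid over the post with no sideways force. In the last scene picture the hub's outlines, drawn as if flat on the board and centred on the post, matched to about one pixel (3–4 mm). The bore limits any offset to 5 mm.
- **Final state:** The arm was clear with a wrist force near 0. The bystanders in the last pictures looked unmoved by eye; I did not measure their positions.

**Disagreements:** The crank centre found while turning was about 2 mm in x and 2 mm in y from the camera estimate. Camera estimates of the hub and post differed by about 1–2 mm between views.

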